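Switch on the soldering station

TASK

Start up the soldering station by pressing with the closed fingertips, in this order: switch on the white power block by pressing the raised, white-dotted end of its red rocker fully down; switch on the station in the same way with its green rocker; then press the station's orange key fully down for a moment and let it come back up. Do not press the blue or white key, do not pick anything up, and leave the power block and the other things on the bench standing where they are.

Things in the scene. Friction and masses are not known exactly. Their poses are not given: they have to be found in the camera images.
- station: Soldering station, fixed to the table: blue case 150 (its x) by 190 (its y) by 75 mm high, level black top panel. Origin: centre of its underside; its z is up. On the panel: the rocker, centred at (30, -60) mm in the station's x, y, a small flat display, and a row of three round keys along its y at x = -35 mm, 50 mm apart, whose colour order changes.
- power_block: White power block, loose, about 0.7 kg: 240 (its x) by 70 (its y) by 42 mm high. Origin: centre of its underside; its z is up. The red rocker is centred at x = -70 mm; two black plugs stand 72 mm above the table at x = +35 and +85 mm.
- block_switch_press (a point): Where to press the red rocker of the power block: on the face of its raised half (the half with a white dot), 17 mm from the hinge line, 5 mm inside the outer end. The rocker is 44 mm long (along the block's x) and 24 mm wide, hinge line across the middle of its face at 48 mm above the table, raised end towards the block's -x; bezel around it 45 mm above the table. Off, this point is 54.6 mm above the table; on, the raised half lies level at 48 mm. It moves with the rocker.
- block_switch (a joint): Red rocker on the power block: 0 = off (dotted end raised), 0.4 rad = on (dotted half pressed level, the other half raised). It turns with even resistance, about 3 N at the press point, and stays where it is left, so press it home to the stop.
- station_switch_press (a point): Where to press the green rocker of the station: on the face of its raised, white-dotted half, 17 mm from the hinge line. Same rocker as the red one, lying along the station's x, hinge line 81 mm above the table, raised end towards the station's +x; bezel 78 mm above the table. Off, this point is 87.6 mm above the table; on, the raised half lies level at 81 mm.
- station_switch (a joint): Green rocker on the station: 0 = off, 0.4 rad = on. Even resistance, about 3 N at the press point; stays where it is left, so press it home to the stop.
- key_orange_top (a point): Centre of the top of the orange round key on the station: 24 mm diameter, 97 mm above the table when up, standing 10 mm proud of a grey collar of 40 mm diameter. It moves with the key.
- key_orange (a joint): Orange key: 0 = up, 0.006 m = fully down. Springs back; 1.5 N starts it, 5 N takes it fully down.
- key_blue_top (a point): Centre of the top of the blue round key on the station: 24 mm diameter, 97 mm above the table when up, standing 10 mm proud of a grey collar of 40 mm diameter. It moves with the key.
- key_blue (a joint): Blue key: 0 = up, 0.006 m = fully down. Springs back; 1.5 N starts it, 5 N takes it fully down.
- key_white_top (a point): Centre of the top of the white round key on the station: 24 mm diameter, 97 mm above the table when up, standing 10 mm proud of a grey collar of 40 mm diameter. It moves with the key.
- key_white (a joint): White key: 0 = up, 0.006 m = fully down. Springs back; 1.5 N starts it, 5 N takes it fully down.
- spool: Loose black spool of solder, 52 mm diameter, 40 mm high, standing upright; origin at the centre of its underside. Bystander.
- flux: Loose amber flux bottle with yellow label and black cap, 32 mm diameter, 85 mm high; origin at the centre of its underside. Bystander.
- iron_stand: Loose soldering-iron stand: black base 160 (its x) by 85 by 20 mm with a yellow sponge and a leaning steel coil, about 150 mm high; origin at the centre of its underside. Bystander.
- coffee: Loose brown paper cup with white lid, 82 mm diameter, 114 mm high; origin at the centre of its underside. Bystander.

How it is judged:
By the outcome, as a careful person would: the job done as asked, in the order asked, and still so for the second after the job is handed in, with the robot touching nothing.
It also fails if it takes over 48 s, if anything falls off the work surface, if the arm or the gripper's body presses on something with over 40 N, if the wrist force passes 120 N, or if a joint passes its speed limit or range.

ROBOT

A 6-joint arm with a two-finger parallel gripper is mounted at the origin on the work surface. World frame = base frame: x ahead of the robot, y to its left, z up, the work surface at z = 0. Lengths are in m, angles in rad, forces in N, time in s.
With the tool pointing down it reaches from about 0.325 to 0.775 m from the base axis. Payload 5.5 kg.
Tool frame: the origin (TCP) lies between the finger pads; the fingertips stand 22 mm ahead of it and the grasp point (between the pads) lies 3 mm ahead of it; y points along the fingers, x is the direction in which the jaws open and shut, and the axes are right-handed (so a half turn about y gives the same grasp; the last joint's range is limited). The gripper opens to 88 mm and grips with 3 to 60 N. Pads are 20 mm wide; open, the fingers measure 115 mm over their backs; the gripper's body (75 mm by 178 mm) begins 61 mm behind the grasp point.
Start: joints at [-1.201, 0.091, 1.231, -0, 1.82, -0.057], TCP at [0.248, -0.546, 0.245] pointing down, gripper open.
Joint ranges: [-2.87, 2.87], [-0.86, 2.18], [0.17, 2.46], [-1.51, 4.65], [0.06, 2.69], [-2.65, 2.65]. Speed limits (rad/s): [2.57, 2.57, 3.01, 3.14, 3.14, 3.14].

INTERFACE

Orientations are given as a rotation vector (axis times angle).
In Python, from bench import * gives the robot as it stands. The module is installed in compiled form; this text tells all that it offers.
- The arm moves only by the tool play_rows, never from a script. Its argument "plan" is text: rows parted by semicolons, each of 6 numbers parted by spaces: the shift along the tool's x, y, z in m, then the turn, a rotation vector about the tool's x, y, z in degrees. A call has exactly 10 rows; each row shifts and turns the pose as measured when the row begins, along the tool's axes as they then stand; what a row does not reach is not made up. A row lasts 1/8 s, in which the tool goes at most 62.5 mm and 10.7 degrees, less where a joint would pass 70% of its speed; a pose out of reach is approached as far as the arm can. A call with a gripper value outside its range is refused whole. "hand" is the opening in per cent of the stroke, from 0 (shut) to 100 (fully open), set as the call begins (left out, the last holds). The fingers move at their own pace and stop on an object; the grip force is fixed at half the most. Time passes only in rows, so rows that do not move let the fingers close, or fill a call up. It gives the time, the measured TCP pose, the force and the opening at its end, in the units of the state.
- observe(): the state, without advancing time (a new reading comes with each control period).
- camera(name): name is "scene" or "top" or "wrist"; returns (picture, depth): 480x640x3 uint8, red, green, blue; 480x640 float32, m along the optical axis (not along the pixel's ray), 0 where there is no reading.
- camera_model(name): a dict with "fx", "fy", "cx", "cy" (pixels), "R" (3x3) and "t" (3): a world point X has camera coordinates R X + t; the wrist camera has in their place "hand_eye" (4x4, takes a point from camera to tool coordinates, whose origin is the TCP and whose axes are the tool frame's). Camera axes: x right, y down, z forward; pixel columns grow to the right and rows downward; lengths in m; the calibration is good to about 2 mm. A picture is of the moment at which its call begins: read the wrist's pose just before it. camera_model takes no time and is no camera call.
- close_job(): hands the job in, once; it reports no verdict.
The state is a dict: "time_s": time; "joint_positions": joint angles; "joint_velocities": joint speeds; "effort": joint torques, N m; "ee_pos": TCP position; "ee_rot": TCP orientation; "force": force on the tool from outside, world axes, zero at the start; "ft_torque": the same for the moment, N m; "width": finger opening in m.
Only numpy, scipy, OpenCV 4.12 (cv2) and the standard library are available. Lean on these libraries where they do the work, as an engineer would, in place of code of your own. Each camera call takes 0.05 s, during which the arm holds its last target.

## Working session

There is one attempt and no reset: what is moved stays moved. The work goes in short steps, Python scripts to look and compute and a tool call to move; the robot and the scene stay as the last step left them, time stands still between calls to the robot, and variables do not carry over. Pictures are saved under pics/ and viewed, and the job is handed in when it is done.

Besides the shell and the picture viewer there is one more tool, called in YAML: its name, and indented under it one key for each argument. play_rows: Moves the arm, as the interface text tells. Its arguments: {"type":"object","properties":{"plan":{"type":"string"},"hand":{"type":"number"}},"required":["plan"]}

```bash
mkdir -p pics; python3 - <<'E'
from bench import *
import cv2,numpy as np
s=observe();print(s['time_s'],s['ee_pos'],s['ee_rot'],s['force'],s['width'])
for n in ['scene','top']:
    p,d=camera(n);cv2.imwrite(f'pics/{n}0.png',p[:,:,::-1]);np.save(f'{n}_d.npy',d)
    print(n,camera_model(n))
print(camera_model('wrist'))
E
```

```text
0.0 [ 0.24824045 -0.54608384  0.24412954] [-1.38090844  0.89003609 -0.88865457] [-0.49084767  0.17499711 -0.43476005] 0.08756896785996032
scene {'fx': 487.7529633514864, 'fy': 487.7529633514864, 'cx': 315.9418817572117, 'cy': 237.4947559736623, 'R': array([[-0.13526153,  0.99070889,  0.01414961],
       [ 0.54602237,  0.08644988, -0.83329826],
       [-0.82677922, -0.10498719, -0.55264256]]), 't': array([ 0.07143573, -0.25361419,  1.59001612])}
top {'fx': 615.3123151161603, 'fy': 615.3123151161603, 'cx': 316.45228237457167, 'cy': 238.1923499214658, 'R': array([[ 0.00787178, -0.99994313,  0.00719505],
       [-0.99745063, -0.00836209, -0.07086823],
       [ 0.07092437, -0.00661885, -0.99745974]]), 't': array([-0.01017853,  0.57342297,  1.34931058])}
{'fx': 389.1580547367849, 'fy': 389.1580547367849, 'cx': 321.5207934936497, 'cy': 237.24274178103354, 'hand_eye': array([[ 9.99999870e-01, -7.39451727e-05,  5.04025463e-04,
         5.62401373e-05],
       [-5.03480710e-04, -2.94116350e-01,  9.55769491e-01,
        -1.39240148e-01],
       [ 7.75675895e-05, -9.55769620e-01, -2.94116349e-01,
         8.21436111e-02],
       [ 0.00000000e+00,  0.00000000e+00,  0.00000000e+00,
         1.00000000e+00]])}
```

View pics/scene0.png

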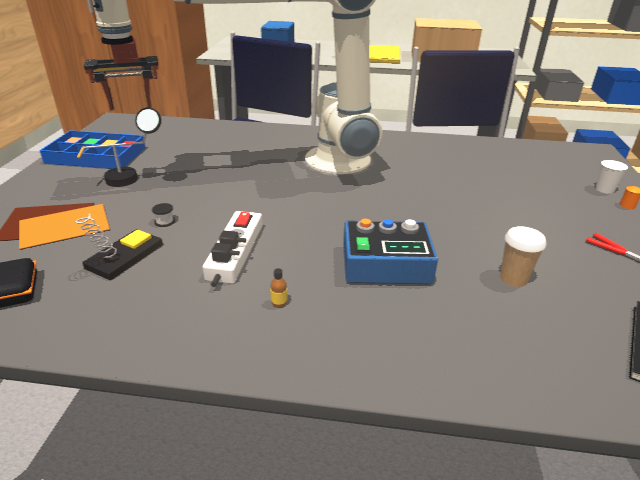

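View pics/top0.png

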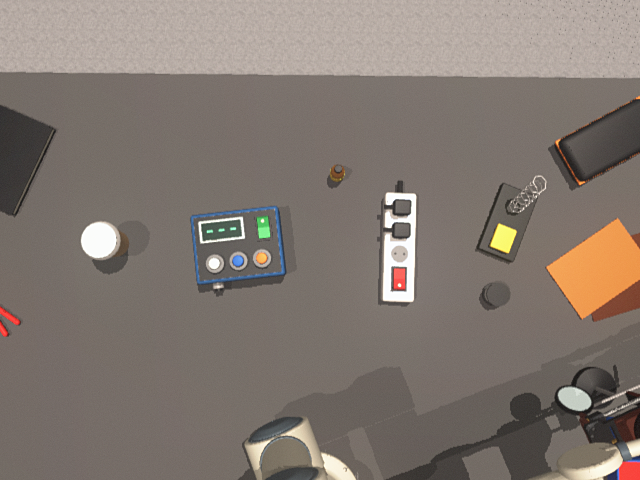

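```bash
python3 - <<'E'
import cv2,numpy as np
p=cv2.imread('pics/top0.png')
a=cv2.resize(p[190:300,185:295],None,fx=5,fy=5,interpolation=cv2.INTER_CUBIC)
b=cv2.resize(p[180:310,360:440],None,fx=4.6,fy=4.6,interpolation=cv2.INTER_CUBIC)
cv2.imwrite('pics/ca.png',a);cv2.imwrite('pics/cb.png',b)
E
```

```text
(no output)
```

View pics/ca.png

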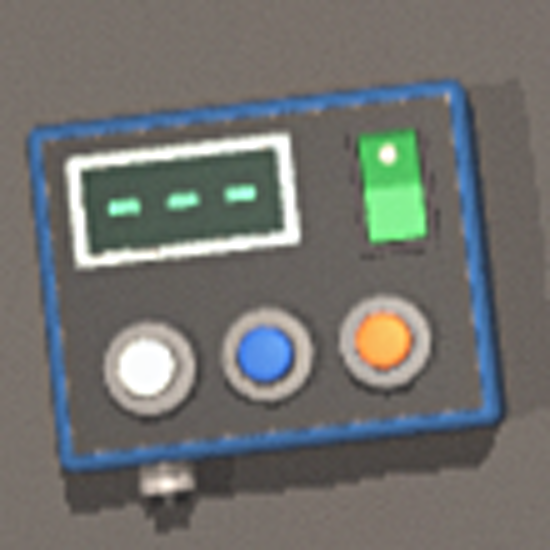

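View pics/cb.png

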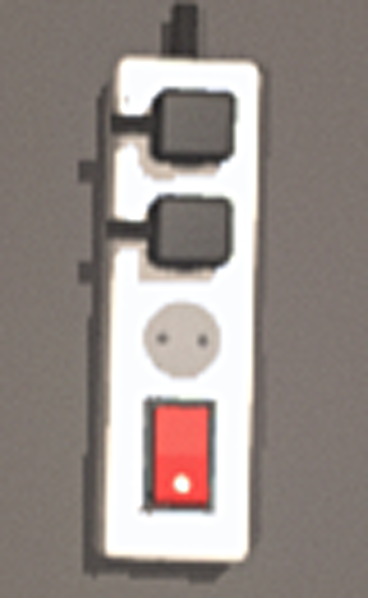

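```bash
cat > h.py <<'E'
from bench import *
import numpy as np,cv2
from scipy.spatial.transform import Rotation as Rn
def ray(m,u,v,z):
    R=np.array(m['R']);t=np.array(m['t']);c=-R.T@t
    d=R.T@np.array([(u-m['cx'])/m['fx'],(v-m['cy'])/m['fy'],1]); return c+d*(z-c[2])/d[2]
def fit(loc,w):
    loc=np.array(loc)[:,:2];w=np.array(w)[:,:2]
    a=loc-loc.mean(0);b=w-w.mean(0)
    th=np.arctan2((a[:,0]*b[:,1]-a[:,1]*b[:,0]).sum(),(a*b).sum())
    c,s=np.cos(th),np.sin(th);M=np.array([[c,-s],[s,c]])
    t=w.mean(0)-M@loc.mean(0)
    return th,t,M,(w-(loc@M.T+t))*1000
E
python3 - <<'E'
from h import *
m=camera_model('top')
A=lambda u,v:((u+.5)/5-.5+185,(v+.5)/5-.5+190)
B=lambda u,v:((u+.5)/4.6-.5+360,(v+.5)/4.6-.5+180)
# station: x towards... orange key near green rocker side (y=-60)
pts=[(A(146,365),.097,(-.035,.05)),(A(266,352),.097,(-.035,0)),(A(384,341),.097,(-.035,-.05)),
 (A(31,130),.075,(.075,.095)),(A(464,83),.075,(.075,-.095)),(A(503,419),.075,(-.075,-.095)),(A(68,468),.075,(-.075,.095))]
th,t,M,r=fit([p[2] for p in pts],[ray(m,*p[0],p[1]) for p in pts])
print('station',np.degrees(th),t,r.round(1).tolist())
c,s=np.cos(.4),np.sin(.4)
print('green press',t+M@[.03+.0157,-.06],'dot ray',ray(m,*A(388,155),.0876),'orange',t+M@[-.035,-.05],ray(m,*A(384,341),.097))
pts=[(B(114,57),.042,(.12,.035)),(B(262,61),.042,(.12,-.035)),(B(248,560),.042,(-.12,-.035)),(B(100,558),.042,(-.12,.035))]
th,t,M,r=fit([p[2] for p in pts],[ray(m,*p[0],p[1]) for p in pts])
print('block',np.degrees(th),t,r.round(1).tolist())
print('red press',t+M@[-.07-.0157,0],'dot ray',ray(m,*B(181,484),.0546), 'plug',t+M@[.035,0])
# scene check with depth
ms=camera_model('scene')
s=observe();print(Rn.from_rotvec(s['ee_rot']).as_matrix().round(3))
E
```

```text
station 6.883401324914014 [0.55502436 0.16291054] [[0.7, 1.1], [0.6, 0.6], [-0.4, 0.9], [-2.3, -2.2], [-3.2, 1.5], [2.0, 1.1], [2.5, -3.1]]
green press [0.60758591 0.10882012] dot ray [0.60512208 0.11020623 0.0876    ] orange [0.5262691  0.10907621] [0.52589001 0.11000416 0.097     ]
block -1.6164666743396403 [ 0.55534958 -0.18629352] [[-1.0, 0.4], [-0.3, -0.7], [1.5, 0.1], [-0.1, 0.2]]
red press [ 0.46968368 -0.18387602] dot ray [ 0.47153516 -0.18435226  0.0546    ] plug [ 0.59033565 -0.18728083]
[[ 0.414 -0.     0.91 ]
 [-0.91   0.001  0.414]
 [-0.001 -1.    -0.   ]]
```

```bash
python3 - <<'E'
import cv2
p=cv2.imread('pics/scene0.png')
cv2.imwrite('pics/cc.png',cv2.resize(p[200:290,195:445],None,fx=3.2,fy=3.2,interpolation=cv2.INTER_CUBIC))
E
```

```text
(no output)
```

View pics/cc.png

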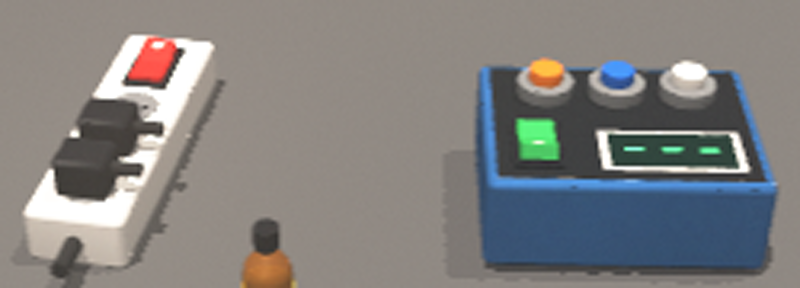

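```bash
python3 - <<'E'
from h import *
for n,pts in (('scene',[(148,121),(140,121),(120,177),(120,165),(116,150),(95,70),(150,66)]),('top',[(574,398),(566,400),(593,378),(525,405),(610,395),(590,450)])):
    m=camera_model(n);d=np.load(n+'_d.npy')
    for u,v in pts:
        z=d[v,u];X=m['R'].T@(np.array([(u-m['cx'])/m['fx']*z,(v-m['cy'])/m['fy']*z,z])-m['t']);print(n,u,v,X.round(3))
E
```

```text
scene 148 121 [ 0.264 -0.496  0.195]
scene 140 121 [ 0.265 -0.519  0.193]
scene 120 177 [ 0.275 -0.608  0.023]
scene 120 165 [ 0.186 -0.653  0.016]
scene 116 150 [ 0.105 -0.704  0.028]
scene 95 70 [ 0.292 -0.598  0.331]
scene 150 66 [ 0.219 -0.486  0.328]
top 574 398 [ 0.258 -0.501  0.192]
top 566 400 [ 0.256 -0.482  0.2  ]
top 593 378 [ 0.271 -0.615  0.022]
top 525 405 [ 0.206 -0.473 -0.004]
top 610 395 [ 0.248 -0.615  0.097]
top 590 450 [ 0.247 -0.383  0.519]
```

play_rows:
  plan: "0 -0.06 0 0 0 0;0 0 0 0 8.7 0;0 0 0 0 8.7 0;0 0 0 0 8.7 0;-0.05 0 0.03 0 0 0;-0.05 0 0.03 0 0 0;-0.05 0 0.03 0 0 0;-0.05 0 0.03 0 0 0;-0.05 0 0.03 0 0 0;-0.05 0 0.03 0 0 0"
  hand: 0

```text
time_s: 1.35
ee_pos: [0.4439, -0.2474, 0.2961]
ee_rot: [-1.177, 1.264, -1.229]
force: [1.2, 0.2, -1.8]
width: 0.0005
```

```bash
cat > st.py <<'E'
from h import *
import sys
s=observe();R=Rn.from_rotvec(s['ee_rot']).as_matrix();p=np.array(s['ee_pos'])
print('t',s['time_s'],'p',p.round(4),'F',np.round(s['force'],1),'w',round(s['width'],4))
print('yaw z',np.degrees(np.arctan2(R[1,2],R[0,2])).round(2),'y axis',R[:,1].round(3))
if len(sys.argv)>3:
    g=np.array([float(a) for a in sys.argv[1:4]])   # fingertip goal
    tip=p+R@[0,.022,0]
    print('tip',tip.round(4),'tool shift',(R.T@(g-tip)).round(4))
E
python3 st.py .47 -.184 .10
```

```text
t 1.35 p [ 0.4439 -0.2474  0.2961] F [ 1.2  0.2 -1.8] w 0.0005
yaw z -3.0 y axis [-0.01   0.019 -1.   ]
tip [ 0.4437 -0.247   0.2741] tool shift [-0.061   0.175   0.0248]
```

play_rows:
  plan: "-0.03 0 0.012 0 0 0;-0.03 0 0.012 0 0 0;0 0.04 0 0 0 0;0 0.04 0 0 0 0;0 0.04 0 0 0 0;0 0.03 0 0 0 0;0 0.02 0 0 0 0;0 0 0 0 0 0;0 0 0 0 0 0;0 0 0 0 0 0"

```text
time_s: 2.6
ee_pos: [0.4705, -0.1771, 0.1185]
ee_rot: [-1.183, 1.263, -1.217]
force: [-0.6, 0.4, -1.2]
width: 0.0005
```

```bash
python3 st.py .47 -.184 .065; python3 - <<'E'
from h import *
p,d=camera('wrist');cv2.imwrite('pics/w1.png',p[:,:,::-1])
E
```

```text
t 2.6 p [ 0.4705 -0.1771  0.1185] F [-0.6  0.4 -1.2] w 0.0005
yaw z -2.47 y axis [-0.015  0.023 -1.   ]
tip [ 0.4702 -0.1766  0.0965] tool shift [0.0081 0.0313 0.0006]
```

View pics/w1.png

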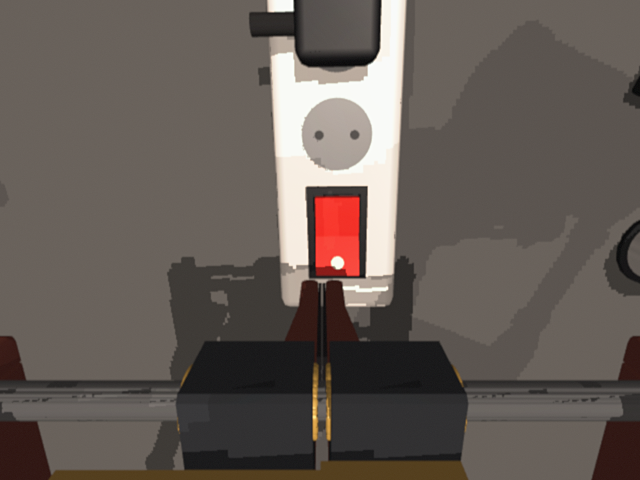

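```bash
cat >> h.py <<'E'
def wray(u,v,z):
    s=observe();m=camera_model('wrist');R=Rn.from_rotvec(s['ee_rot']).as_matrix();H=np.array(m['hand_eye'])
    c=np.array(s['ee_pos'])+R@H[:3,3];d=R@H[:3,:3]@np.array([(u-m['cx'])/m['fx'],(v-m['cy'])/m['fy'],1])
    return c+d*(z-c[2])/d[2]
E
python3 -c "
from h import *
print('dot',wray(337,262,.0546),'far end',wray(337,195,.040),'outer end',wray(337,276,.0565),'bezel L,R far',wray(306,187,.045),wray(367,187,.045))"
```

```text
dot [ 0.4745587  -0.18420843  0.0546    ] far end [ 0.50939    -0.18552486  0.04      ] outer end [ 0.46692328 -0.18394042  0.0565    ] bezel L,R far [ 0.51555928 -0.16860764  0.045     ] [ 0.51424549 -0.20202088  0.045     ]
```

play_rows:
  plan: "0.0085 0 0.001 0 0 0;0 0.015 0 0 0 0;0 0.01 0 0 0 0;0 0.005 0 0 0 0;0 0.005 0 0 0 0;0 0.004 0 0 0 0;0 0.004 0 0 0 0;0 0.003 0 0 0 0;0 0.002 0 0 0 0;0 0.002 0 0 0 0"

```text
time_s: 3.9
ee_pos: [0.4708, -0.1858, 0.0702]
ee_rot: [-1.183, 1.261, -1.22]
force: [-8.3, 3.2, 13.0]
width: 0.0001
```

```bash
python3 st.py .471 -.184 .048; python3 - <<'E'
from h import *
p,d=camera('wrist');cv2.imwrite('pics/w2.png',p[150:330,200:460,::-1].repeat(3,0).repeat(3,1))
E
```

```text
t 3.9 p [ 0.4708 -0.1858  0.0702] F [-8.3  3.2 13. ] w 0.0001
yaw z -2.49 y axis [-0.013  0.021 -1.   ]
tip [ 0.4705 -0.1853  0.0482] tool shift [-0.0013  0.0002  0.0005]
```

View pics/w2.png

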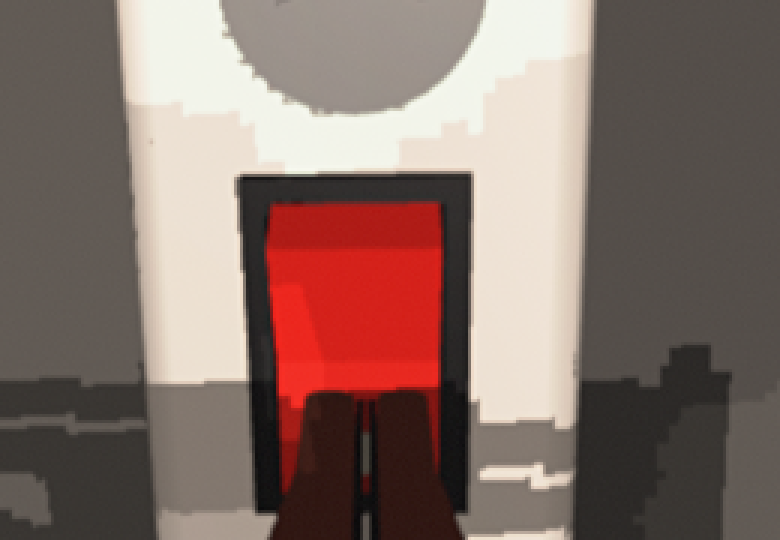

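play_rows:
  plan: "0 0.002 0 0 0 0;0 0.001 0 0 0 0;0 -0.004 0 0 0 0;0 -0.01 0 0 0 0;0 -0.03 0 0 0 0;0 -0.03 0 0 0 0;0 -0.03 0 0 0 0;0 -0.02 0 0 0 0;0 0 0 0 0 0;0 0 0 0 0 0"

```text
time_s: 5.2
ee_pos: [0.4732, -0.188, 0.1976]
ee_rot: [-1.181, 1.258, -1.22]
force: [-0.4, -0.0, -1.9]
width: 0.0004
```

```bash
python3 st.py .6065 .1092 .15; python3 - <<'E'
from h import *
p,d=camera('wrist');cv2.imwrite('pics/w3.png',p[:,:,::-1])
E
```

```text
t 5.2 p [ 0.4732 -0.188   0.1976] F [-0.4 -0.  -1.9] w 0.0004
yaw z -2.45 y axis [-0.01   0.021 -1.   ]
tip [ 0.4729 -0.1876  0.1756] tool shift [-0.3016  0.0305  0.121 ]
```

View pics/w3.png

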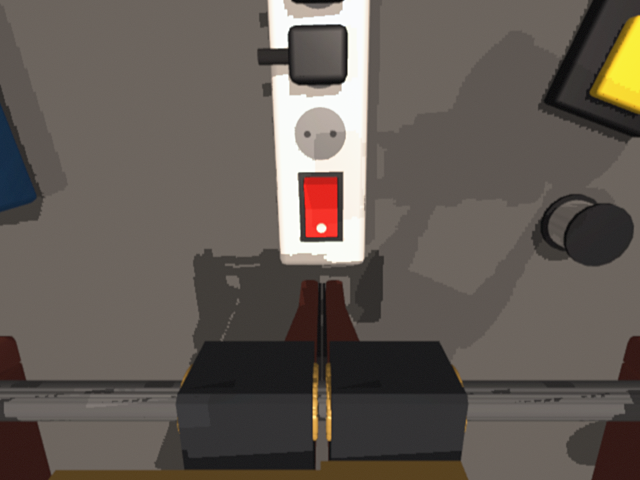

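```bash
python3 - <<'E'
from h import *
a=cv2.imread('pics/w3.png')[160:250,285:360];a=cv2.resize(a,None,fx=6,fy=6,interpolation=cv2.INTER_CUBIC)
p,d=camera('scene');b=cv2.resize(p[200:285,195:275,::-1],None,fx=5,fy=5,interpolation=cv2.INTER_CUBIC)
c=np.zeros((600,800,3),np.uint8);c[:540,:400]=a[:,:400];c[:425,400:]=b;cv2.imwrite('pics/w4.png',c)
E
```

```text
(no output)
```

View pics/w4.png

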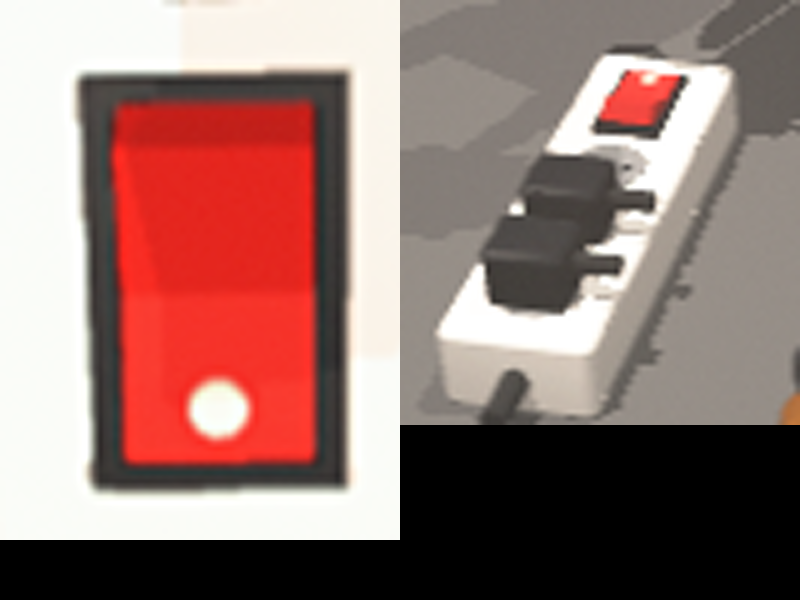

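play_rows:
  plan: "0 0 0 0 -9.4 0;-0.045 0 0.027 0 0 0;-0.045 0 0.027 0 0 0;-0.045 0 0.027 0 0 0;-0.045 0 0.027 0 0 0;-0.045 0 0.027 0 0 0;-0.045 0 0.027 0 0 0;0 0 0 0 0 0;0 0 0 0 0 0;0 0 0 0 0 0"

```text
time_s: 6.55
ee_pos: [0.5996, 0.1073, 0.1883]
ee_rot: [-1.268, 1.15, -1.088]
force: [0.2, 0.0, -1.9]
width: 0.0003
```

```bash
python3 st.py .6065 .1092 .12; python3 - <<'E'
from h import *
p,d=camera('wrist');cv2.imwrite('pics/w5.png',p[:,:,::-1])
E
```

```text
t 6.55 p [0.5996 0.1073 0.1883] F [ 0.2  0.  -1.9] w 0.0003
yaw z 7.06 y axis [-0.03   0.022 -0.999]
tip [0.5989 0.1078 0.1663] tool shift [0.0007 0.046  0.0089]
```

View pics/w5.png

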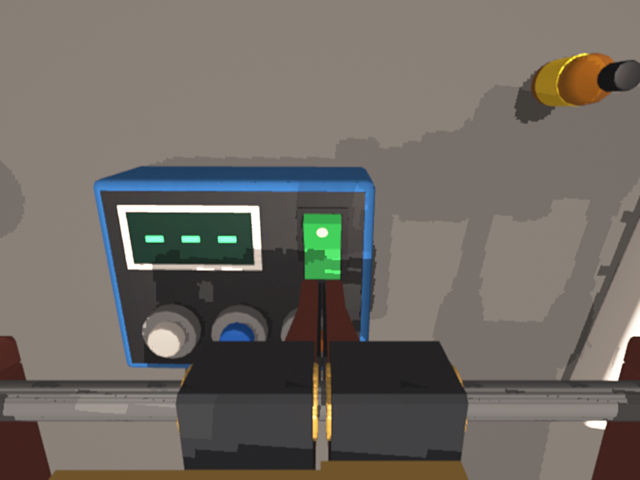

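```bash
python3 -c "
from h import *
print('dot',wray(322,232,.087),'outer end',wray(322,213,.0895))"
```

```text
dot [0.60825307 0.11052979 0.087     ] outer end [0.62147078 0.11209907 0.0895    ]
```

```bash
python3 - <<'E'
import cv2
a=cv2.imread('pics/w5.png')[190:300,270:380];cv2.imwrite('pics/w6.png',cv2.resize(a,None,fx=5,fy=5,interpolation=cv2.INTER_CUBIC))
E
```

```text
(no output)
```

View pics/w6.png

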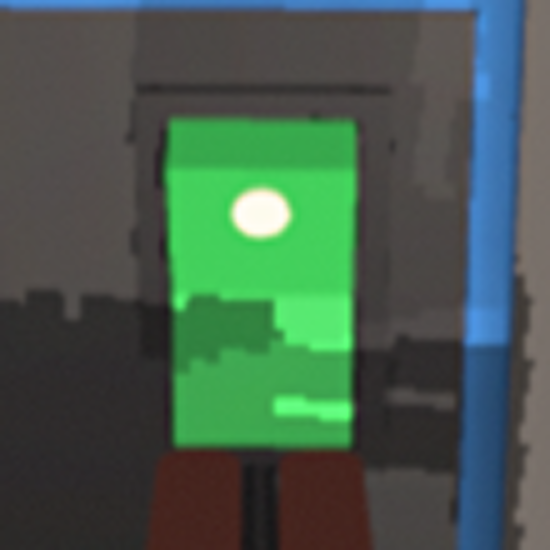

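play_rows:
  plan: "-0.0003 0.03 0.0105 0 0 0;0 0.025 0 0 0 0;0 0.01 0 0 0 0;0 0.005 0 0 0 0;0 0.005 0 0 0 0;0 0 0 0 0 0;0 0 0 0 0 0;0 0 0 0 0 0;0 0 0 0 0 0;0 0 0 0 0 0"

```text
time_s: 7.85
ee_pos: [0.6097, 0.106, 0.1173]
ee_rot: [-1.258, 1.147, -1.097]
force: [0.1, 0.4, -2.3]
width: 0.0009
```

```bash
python3 st.py .608 .110 .081
```

```text
t 7.85 p [0.6097 0.106  0.1173] F [ 0.1  0.4 -2.3] w 0.0009
yaw z 6.68 y axis [-0.02   0.022 -1.   ]
tip [0.6092 0.1065 0.0953] tool shift [-0.0033  0.0144 -0.0006]
```

play_rows:
  plan: "-0.0035 0.004 -0.0005 0 0 0;0 0.004 0 0 0 0;0 0.004 0 0 0 0;0 0.004 0 0 0 0;0 0.003 0 0 0 0;0 0.003 0 0 0 0;0 0.003 0 0 0 0;0 0.003 0 0 0 0;0 0.002 0 0 0 0;0 0.002 0 0 0 0"

```text
time_s: 9.1
ee_pos: [0.6101, 0.1104, 0.1032]
ee_rot: [-1.247, 1.137, -1.104]
force: [-2.2, 0.2, 7.8]
width: 0.0007
```

```bash
python3 st.py .608 .110 .081
```

```text
t 9.1 p [0.6101 0.1104 0.1032] F [-2.2  0.2  7.8] w 0.0007
yaw z 6.69 y axis [-0.005  0.024 -1.   ]
tip [0.61   0.1109 0.0812] tool shift [ 0.0007  0.0002 -0.0021]
```

play_rows:
  plan: "0 0.003 0 0 0 0;0 0.003 0 0 0 0;0 0.002 0 0 0 0;0 -0.004 0 0 0 0;0 -0.02 0 0 0 0;0 -0.03 0 0 0 0;0 -0.03 0 0 0 0;0 -0.01 0 0 0 0;0 0 0 0 0 0;0 0 0 0 0 0"

```text
time_s: 10.35
ee_pos: [0.6084, 0.1076, 0.1986]
ee_rot: [-1.25, 1.139, -1.103]
force: [0.3, 0.4, -2.3]
width: 0.0004
```

```bash
python3 st.py .526 .1095 .13; python3 - <<'E'
from h import *
p,d=camera('wrist');a=cv2.resize(p[190:350,200:400,::-1],None,fx=3.5,fy=3.5,interpolation=cv2.INTER_CUBIC);cv2.imwrite('pics/w7.png',a)
E
```

```text
t 10.35 p [0.6084 0.1076 0.1986] F [ 0.3  0.4 -2.3] w 0.0004
yaw z 6.67 y axis [-0.008  0.023 -1.   ]
tip [0.6082 0.1081 0.1766] tool shift [-0.0098  0.0473 -0.0812]
```

View pics/w7.png

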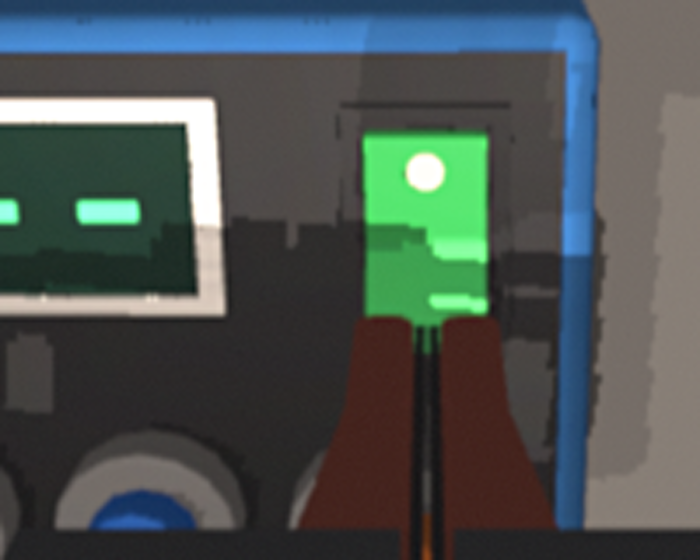

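play_rows:
  plan: "-0.004 0 -0.03 0 0 0;-0.004 0 -0.03 0 0 0;-0.002 0 -0.021 0 0 0;0 0.03 0 0 0 0;0 0.015 0 0 0 0;0 0.01 0 0 0 0;0 0 0 0 0 0;0 0 0 0 0 0;0 0 0 0 0 0;0 0 0 0 0 0"

```text
time_s: 11.65
ee_pos: [0.5223, 0.1092, 0.137]
ee_rot: [-1.257, 1.146, -1.099]
force: [0.7, 0.2, -1.3]
width: -0.0001
```

```bash
python3 st.py .526 .1095 .091;python3 - <<'E'
from h import *
for n in('scene','top'):
    p,d=camera(n);cv2.imwrite(f'pics/{n}8.png',cv2.resize(p[180:300,330:450,::-1] if n=='scene' else p[180:310,180:430,::-1],None,fx=3,fy=3,interpolation=cv2.INTER_CUBIC))
E
```

```text
t 11.65 p [0.5223 0.1092 0.137 ] F [ 0.7  0.2 -1.3] w -0.0001
yaw z 6.66 y axis [-0.018  0.022 -1.   ]
tip [0.5219 0.1097 0.115 ] tool shift [0.0012 0.0239 0.0044]
```

View pics/scene8.png

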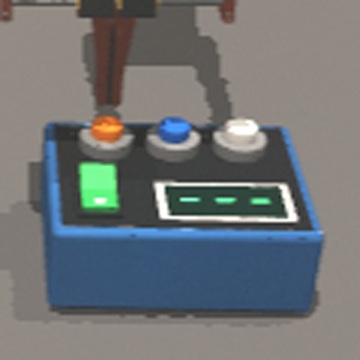

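View pics/top8.png

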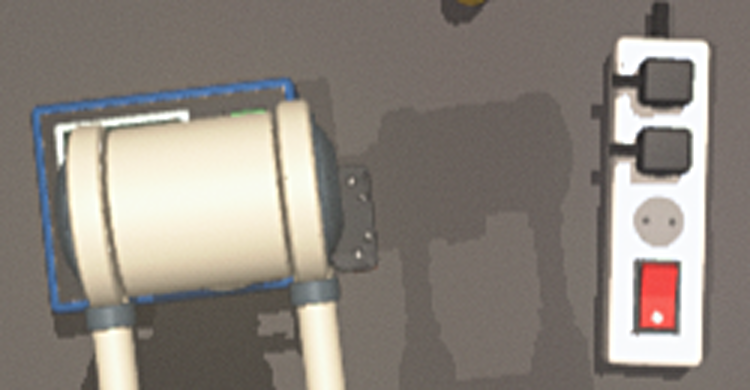

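play_rows:
  plan: "0.001 0.008 0.0045 0 0 0;0 0.006 0 0 0 0;0 0.004 0 0 0 0;0 0.003 0 0 0 0;0 0.003 0 0 0 0;0 0.003 0 0 0 0;0 0.003 0 0 0 0;0 0.003 0 0 0 0;0 0.003 0 0 0 0;0 0.003 0 0 0 0"

```text
time_s: 13.0
ee_pos: [0.527, 0.1091, 0.1131]
ee_rot: [-1.25, 1.138, -1.104]
force: [-7.6, -1.5, 12.5]
width: 0.0004
```

```bash
python3 st.py .526 .1095 .091
```

```text
t 13.0 p [0.527  0.1091 0.1131] F [-7.6 -1.5 12.5] w 0.0004
yaw z 6.68 y axis [-0.007  0.022 -1.   ]
tip [0.5268 0.1096 0.0911] tool shift [-0.      0.0001 -0.0008]
```

play_rows:
  plan: "0 0.003 0 0 0 0;0 0.002 0 0 0 0;0 -0.003 0 0 0 0;0 -0.01 0 0 0 0;0 -0.03 0 0 0 0;0 -0.03 0 0 0 0;0 -0.03 0 0 0 0;0 -0.02 0 0 0 0;0 0 0 0 0 0;0 0 0 0 0 0"

```text
time_s: 14.25
ee_pos: [0.5272, 0.1065, 0.2382]
ee_rot: [-1.251, 1.138, -1.104]
force: [0.5, -0.6, -3.3]
width: 0.001
```

play_rows:
  plan: "0 0 -0.04 0 0 0;0 0 -0.04 0 0 0;0 0 -0.03 0 0 0;0 0 0 0 0 0;0 0 0 0 0 0;0 0 0 0 0 0;0 0 0 0 0 0;0 0 0 0 0 0;0 0 0 0 0 0;0 0 0 0 0 0"

```text
time_s: 15.5
ee_pos: [0.4163, 0.0934, 0.2296]
ee_rot: [-1.261, 1.148, -1.098]
force: [0.7, 0.0, -1.7]
width: 0.0004
```

```bash
python3 st.py; python3 - <<'E'
from h import *
for n in('scene','top','wrist'):
    p,d=camera(n);cv2.imwrite(f'pics/{n}9.png',p[:,:,::-1])
p=cv2.imread('pics/scene9.png');cv2.imwrite('pics/s9c.png',cv2.resize(p[195:290,195:445],None,fx=3.2,fy=3.2,interpolation=cv2.INTER_CUBIC))
E
```

```text
t 15.5 p [0.4163 0.0934 0.2296] F [ 0.7  0.  -1.7] w 0.0004
yaw z 6.68 y axis [-0.022  0.02  -1.   ]
```

View pics/s9c.png

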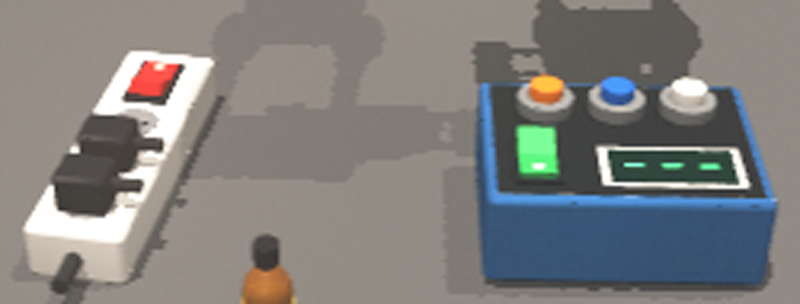

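View pics/wrist9.png

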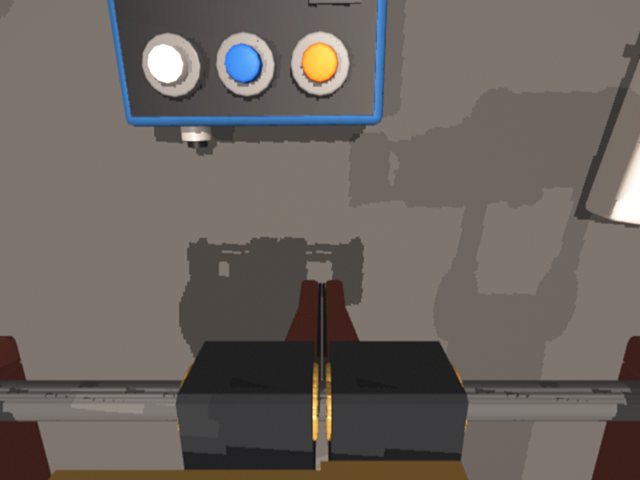

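View pics/top9.png

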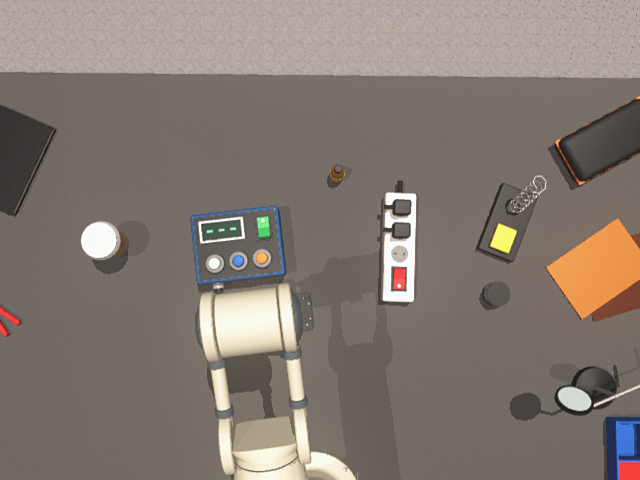

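```bash
python3 -c "
from bench import *
print(close_job())"
```

```text
the job is handed in; nothing more can be done
None
```

I pressed the red rocker, then the green rocker, then the orange key with the closed fingertips. I lifted clear after each press and handed the job in at about 15.7 s.

| Press | Fingertip height at the press (expected) | Force reading during the press |
|---|---|---|
| Red rocker | 48.2 mm (48) | 13 N |
| Green rocker | 81.2 mm (81) | 8 N |
| Orange key | 91.1 mm (91, key fully down) | 12.5 N |

The height and force were read just before a last small push of 3 to 8 mm commanded on each press, which I did not measure.

The last pictures show:
- **Rockers:** both have the dotted half level and the other half raised.
- **Orange key:** it is back up, level with the blue and white keys, which the fingers never reached.
- **Bench:** the power block and the other things look unmoved in the top view.
- **Arm:** it stands clear of everything, with no contact force.

No check failed. The two views placed the rocker dots 3 mm apart, which was within what the presses could take. The tool also leaned about 1–2° throughout, and I did not correct it.

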